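# Clamp the brass electrode in the hand-cranked measuring clamp

### The arm

A 7-joint arm with a two-finger parallel gripper is mounted at the origin on the work surface. World frame = base frame: x ahead of the robot, y to its left, z up, the work surface at z = 0. Lengths are in mm, angles in rad, forces in N, time in s.
With the tool pointing down it reaches from about 425 to 875 mm from the base axis. Payload 8.4 kg.
Tool frame: the origin (TCP) lies midway between the tips of the shut fingers; the grasp point (between the pads) lies 19 mm behind it; z points along the fingers, y is the line along which they close (so a half turn about z gives the same grasp; the last joint's range is limited). The gripper opens to 87 mm and grips with 3 to 60 N. Pads are 19 mm wide; open, the fingers measure 117 mm over their backs; the gripper's body (75 mm by 190 mm) begins 51 mm behind the grasp point.
Start: joints at [-0.099, 0.333, 0.04, 1.465, -0.013, 1.343, -0.059], TCP at [649.972, -0.012, 222.546] pointing down, gripper open.
Joint ranges: [-2.58, 2.58], [-0.38, 2.09], [-1.3, 1.39], [0.25, 2.4], [-1.5, 4.64], [0.08, 2.09], [-2.65, 2.65]. Speed limits (rad/s): [2.22, 2.22, 2.79, 2.79, 3.14, 3.14, 3.14].

### API

Orientations are given as a rotation vector (axis times angle).
In Python, from station import r, eyes, readout gives the robot as it stands (r), with the cameras (eyes) and the readings (readout).
- The arm moves only by the shell command python3 inch.py FILE, which reads ROWS from the file FILE. ROWS is a JSON object whose key "moves" holds a list of rows, 1 to 20 of them, each of 7 numbers: dx, dy, dz in fractions of the full range, 1 being 800 mm, then a rotation vector rx, ry, rz in parts of the range, where 1.0 means 4 rad, then the finger opening in mm; each row shifts and turns the commanded pose from where the row before left it, along the tool's axes as they then stand; what a row does not reach is not made up. A row lasts 1/12 s, in which the tool goes at most 41.7 mm and 0.125 rad, less where a joint would pass 70% of its speed; a pose out of reach is approached as far as the arm can. The fingers move at their own pace and stop on an object; the grip force is fixed at half the most. Time passes only in rows, so rows that do not move let the fingers close. It prints the time, the measured TCP pose, the force, the opening and the grip force at its end. No shift or turn number may pass 1 either way. Input that does not fit is refused with a message, and nothing moves.
- readout.observe(): the state, without advancing time (a new reading comes with each control period).
- eyes.snapshot(name): name is "scene" or "side" or "wrist"; returns a dict with "color" (384x512x3 uint8, red, green, blue), "fov_y" (degrees; the focal length in pixels is half the picture's height over the tangent of half this angle, whatever the lens; pixels are square), "cx", "cy" (the principal point, pixels), "distortion" ([k1, k2, p1, p2, k3] as OpenCV has them; the pictures are not rectified), "R" (3x3) and "t" (3): a world point X has camera coordinates R X + t. Camera axes: x right, y down, z forward; pixel columns grow to the right and rows downward; lengths in mm; the calibration is good to about 2 mm. A picture is of the moment at which its call begins. There is no depth.
- r.close_job(): hands the job in; it is judged then, once.
The state is a dict: "time_s": time; "qpos": joint angles; "qd": joint speeds; "joint_torque": joint torques, N m; "tcp_pos": TCP position; "eef_rot": TCP orientation; "force": force on the tool from outside, world axes, zero at the start; "wrist_torque": the same for the moment, N m; "gripper_width": finger opening in mm; "gripper_force": force on a finger pad.
Only numpy, scipy, OpenCV 4.12 (cv2) and the standard library are available. Lean on these libraries where they do the work, as an engineer would, in place of code of your own. Each camera call takes 0.05 s, during which the arm holds its last target. There are 200 camera calls.

### The job

Stand the brass electrode upright in the measuring clamp, between the orange pad and the backstop, and let go of it. Then take the red sleeve of the crank and, keeping hold of that loose sleeve the whole way, wind the jaw gently closed until the pad presses the electrode against the backstop with about 30 N, never so hard that it is crushed (60 N); then let go. Leave the steel electrode and everything else alone.

Things in the scene. Friction and masses are not known exactly. Their poses are not given: they have to be found in the camera images.
- clamp: fixed hand-cranked clamp: aluminium base 110 x 330 mm, 12 mm thick, origin under its centre. Its y axis is the way the jaw closes, from the white gear head (90 x 90 mm, top 105 mm up, centred at y = -110) to the backstop. Two steel guide rods (10 mm thick, 35 mm up, at x = -36 and +36) leave a 62 mm lane. Jaw top is 55 mm up, backstop top 58 mm, both lower than a seated electrode's knob
- nest (a point): where to stand the electrode: on top of the base plate (12 mm above the table), on the lane's centre line, y = +70 in the clamp's frame; up to 15 mm off along the lane and 7 mm across is fine. Axes as clamp. The backstop, an aluminium block with a black knob on top, has its face 29 to 41 mm past this point (set by hand, not measured)
- crank_axis (a point): point on the crank's upright turning axis, level with the middle of the red sleeve (149.5 mm above the table)
- crank (a joint): crank angle, rad; grows clockwise from above, closing the jaw 10 mm per rad. At 0 the sleeve lies on the clamp's +x side of the axis. Starts at 0 to 1; the electrode is nipped somewhere from 6.4 to 7.9. Dry gear drag, about 8 N at the sleeve turning (6 to 7.5 N read at rest after a slow step), keeps it where it is left. Clamping adds 1.67 N at the sleeve per 10 N (5 N more at 30 N)
- sleeve: red grip sleeve, black bands, upright, 24 mm diameter, 55 mm long, origin at its middle, 149.5 mm above the table, 60 mm from the crank's axis. It spins freely on its pin: a gripper can hold it without turning while carrying it round. It slips out of a weak grip (15 N, fast); 35 N holds. The steel crank arm below it has its top 118 mm above the table; a 16 mm cap tops the pin at 182 mm
- jaw: blue jaw, 90 mm wide, with an orange pad (44 mm wide, 18 to 48 mm above the table) on short stiff springs at its front. Origin 10 mm ahead of the pad's face, in the clamp's mid plane, level with the clamp's underside; at crank 0 the pad's face is at y = -10 in the clamp's frame. The grip is stiff: after first touch, 30 N is reached within about 0.1 rad of crank, 60 N within 0.2
- brass_electrode: the electrode to clamp: upright brass cylinder 44 mm diameter and 45 mm tall, with a knob on top, 21 mm diameter, from 50 to 78 mm above its underside (neck 14 mm). Origin at the centre of its underside. About 0.6 kg
- steel_electrode: a like electrode of bright steel beside it on the blue mat (3 mm thick), to be left alone
- jar: bystander: glass jar with a white lid, 56 mm wide, 75 mm tall, origin under it
- guard_ring: bystander: flat brass ring, 80 mm wide, 16 mm high, origin under it
- screwdriver: bystander: screwdriver lying on the table
- mug: bystander: white mug, 76 mm wide, 90 mm tall
- white_disc: bystander: white plastic disc, 72 mm wide, 14 mm high

How it is judged (in metres and radians):
On the way, in this order (a step that is already met when the one before it is completed fails the run):
1. the brass electrode stands upright in the clamp's lane, let go, not yet clamped (y of brass_electrode in the frame of nest between -0.028 and 0.022 m and x of brass_electrode in the frame of nest between -0.012 and 0.012 m and z of brass_electrode in the frame of nest below 0.004 m and angle between brass_electrode's own z axis and vertical below 0.08 rad and contact force between the fingers and brass_electrode below 0.1 N and linear speed of brass_electrode below 0.02 m/s), for 0.2 s.
2. the pad presses the electrode with 18 to 45 N (contact force between jaw and brass_electrode between 18 and 45 N), for 0.2 s.
At the end, for the whole second after the job is handed in: The brass electrode stands upright (within 0.08 rad) on the clamp's base plate, within 12 mm of the lane's centre line, pressed by the pad with 18 to 45 N; crank and electrode at rest, sleeve let go (all of step 2 and x of brass_electrode in the frame of nest between -0.012 and 0.012 m and z of brass_electrode in the frame of nest below 0.004 m and angle between brass_electrode's own z axis and vertical below 0.08 rad and linear speed of brass_electrode below 0.01 m/s and velocity of joint crank between -0.1 and 0.1 rad/s); the robot touches nothing.
It fails at once if the electrode is crushed: clamping force over 60 N (contact force between jaw and brass_electrode above 60 N).
It fails at once if the crank is turned other than by its sleeve held in the fingers ((velocity of joint crank above 0.3 rad/s or velocity of joint crank below -0.3 rad/s) and contact force between the fingers and sleeve below 0.2 N).
It fails at once if the steel electrode is moved (distance of steel_electrode from where it was at the start of the episode above 0.02 m).
It fails at once if a bystander is moved (distance of any of jar, guard_ring, mug, white_disc from where it was at the start of the episode above 0.02 m or distance of screwdriver from where it was at the start of the episode above 0.03 m).
It also fails if it takes over 72 s, if anything falls off the work surface, if the arm or the gripper's body presses on something with over 40 N, if the wrist force passes 120 N, or if a joint passes its speed limit or range.

## Working session

There is one attempt and no reset: what is moved stays moved. The work goes in short steps, Python scripts to look and compute and a shell command to move; the robot and the scene stay as the last step left them, time stands still between calls to the robot, and variables do not carry over. Pictures are saved under pics/ and viewed, at most 10 in all, crops included, and the job is handed in when it is done.

```bash
ls; mkdir -p pics; cat > h.py <<'E'
import numpy as np, cv2, pickle
from station import r, eyes, readout
def snap(n, f):
    s=eyes.snapshot(n); cv2.imwrite(f'pics/{f}.png', s['color'][:,:,::-1]); pickle.dump(s,open(f'pics/{f}.pkl','wb')); return s
def load(f): return pickle.load(open(f'pics/{f}.pkl','rb'))
def K(s):
    f=s['color'].shape[0]/2/np.tan(np.radians(s['fov_y'])/2); return np.array([[f,0,s['cx']],[0,f,s['cy']],[0,0,1.]])
def ray(s,u,v):
    p=cv2.undistortPoints(np.array([[[u,v]]],float),K(s),np.array(s['distortion'],float))[0,0]
    R=np.array(s['R']); t=np.array(s['t']); d=R.T@np.array([p[0],p[1],1]); return -R.T@t, d/np.linalg.norm(d)
def onz(s,u,v,z):
    o,d=ray(s,u,v); return o+d*(z-o[2])/d[2]
def tri(*l):
    A=np.zeros((3,3));b=np.zeros(3); L=[ray(*x) for x in l]
    for o,d in L:
        P=np.eye(3)-np.outer(d,d);A+=P;b+=P@o
    X=np.linalg.solve(A,b); return X,[np.linalg.norm((np.eye(3)-np.outer(d,d))@(X-o)) for o,d in L]
def proj(s,X):
    return cv2.projectPoints(np.array([X],float),cv2.Rodrigues(np.array(s['R'],float))[0],np.array(s['t'],float),K(s),np.array(s['distortion'],float))[0][0,0]
E
python3 - <<'E'
from h import *
o=readout.observe(); print({k:np.round(v,3) for k,v in o.items()})
a=snap('scene','a');b=snap('side','b');c=snap('wrist','c')
for s in(a,b,c): print(s['fov_y'],-np.array(s['R']).T@s['t'])
im=np.vstack([np.hstack([cv2.resize(x['color'],(400,300)) for x in (a,b)]),np.hstack([cv2.resize(c['color'],(400,300)),np.zeros((300,400,3),np.uint8)])])
cv2.imwrite('pics/m1.png',im[:,:,::-1])
E
```

```text
inch.py
pics
station.py
{'time_s': np.float64(0.0), 'qpos': array([-0.099,  0.334,  0.04 ,  1.466, -0.013,  1.343, -0.058]), 'qd': array([-0.002, -0.   , -0.001, -0.   , -0.   , -0.001,  0.   ]), 'joint_torque': array([ 1.0000e-03, -6.5635e+01,  1.3360e+00, -4.0380e+01, -6.0000e-02,
        4.5000e-02,  0.0000e+00]), 'tcp_pos': array([ 6.49521e+02, -3.50000e-02,  2.21636e+02]), 'eef_rot': array([-2.221e+00, -2.221e+00,  2.000e-03]), 'force': array([-0.046,  0.195, -0.397]), 'wrist_torque': array([ 0.051,  0.01 , -0.02 ]), 'gripper_force': np.float64(0.0), 'gripper_width': np.float64(87.012)}
48.17916970679402 [1513.00385293  170.8736994   900.64581954]
54.83243030911642 [ 410.21824998 -789.94686143  726.78068162]
69.07182293605055 [649.00444475  65.88839662 384.11193735]
```

View pics/m1.png

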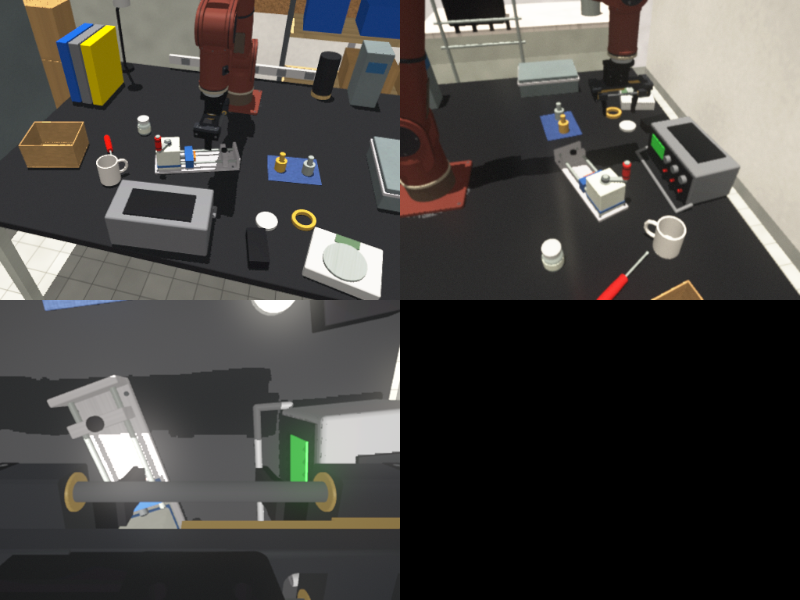

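The montage shows the clamp at scene (195,158)/400-scale, with the brass electrode at (281,162) and the steel one at (309,166). In the side view the brass is at (563,124) and the red sleeve at (627,171). Next I'll take enlarged crops.

```bash
python3 - <<'E'
from h import *
a=load('a')['color'];b=load('b')['color']
A=cv2.resize(a[165:265,185:435],(750,300),interpolation=cv2.INTER_CUBIC)
B=cv2.resize(b[125:285,165:365],(375,300),interpolation=cv2.INTER_CUBIC)
im=np.zeros((600,750,3),np.uint8); im[:300]=A; im[300:,:375]=B
B2=b[170:270,190:315]; im[300:,375:]=cv2.resize(B2,(375,300),interpolation=cv2.INTER_CUBIC)
cv2.imwrite('pics/m2.png',im[:,:,::-1])
def blob(im,cond,roi,mn=8):
    m=np.zeros(im.shape[:2],np.uint8);x0,y0,x1,y1=roi;m[y0:y1,x0:x1]=cond[y0:y1,x0:x1]
    n,l,s,c=cv2.connectedComponentsWithStats(m)
    return [(np.round(c[i],1).tolist(),s[i].tolist()) for i in range(1,n) if s[i,4]>mn]
for nm,im,roi in(('a',a,(185,165,435,265)),('b',b,(165,125,365,285))):
    h=cv2.cvtColor(im,cv2.COLOR_RGB2HSV);H,S,V=[h[...,i] for i in range(3)]
    print(nm,'red',blob(im,((H<6)|(H>174))&(S>140)&(V>80),roi))
    print(nm,'brass',blob(im,(H>12)&(H<32)&(S>110)&(V>70),roi))
E
```

```text
a red [([201.8, 183.5], [197, 174, 10, 19, 115])]
a brass [([248.8, 198.3], [248, 193, 3, 13, 21]), ([359.3, 208.1], [352, 194, 16, 27, 295])]
b red [([289.2, 218.8], [284, 207, 12, 23, 198]), ([338.5, 217.8], [336, 216, 6, 5, 25]), ([347.6, 230.3], [345, 228, 6, 5, 23]), ([357.5, 243.6], [355, 241, 6, 6, 27])]
b brass [([272.7, 143.7], [263, 136, 21, 16, 259]), ([208.7, 159.0], [203, 146, 13, 24, 220])]
```

View pics/m2.png

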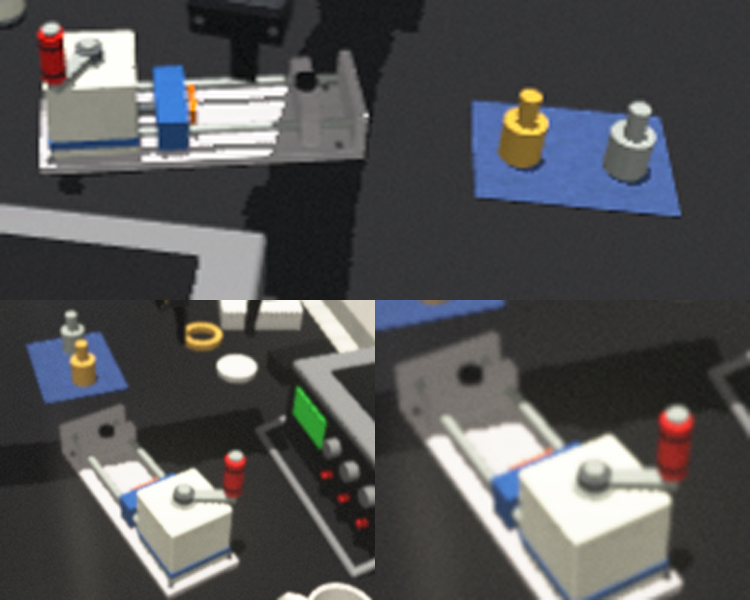

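The crops show the crank hub at scene (215,180) and side (262.7,227.7), and the sleeve cap at scene (201,174) and side (290,208). The brass knob is at scene crop (530,97), and the base corners are clear. I'll triangulate these.

```bash
python3 - <<'E'
from h import *
a=load('a');b=load('b')
A=lambda x,y:(a,185+x/3-.5,165+y/3-.5)
B=lambda x,y:(b,165+x/1.875-.5,125+(y-300)/1.875-.5)
B2=lambda x,y:(b,190+(x-375)/3-.5,170+(y-300)/3-.5)
P=lambda n,*l:print(n,*[np.round(q,1) for q in tri(*l)])
P('hub',A(90,44),B2(593,466)); P('cap top',A(50,28),B2(677,413)); P('sleeve mid',(a,201.8,184),(b,289.2,218.8))
P('brass knob top',A(531,94),B(81,345)); P('steel knob top',A(640,106),B(71,316))
P('backstop knob',A(305,81),B2(470,374))
for n,p in(('corner -y+x',A(40,172)),('corner +y+x',A(364,157))): print(n,onz(*p,12))
for n,p in(('corner -y-x',B(170,592)),('corner -y+x',B(238,560))): print(n,onz(*p,6))
for n,p in(('h1',B2(519,491)),('h2',B2(610,437)),('h3',B2(668,515)),('h4',B2(560,573)),('A1',A(50,32)),('A2',A(136,32)),('A3',A(138,82))): print(n,onz(*p,105))
for z in(3,48): print('brass bottom/body A',z,onz(*A(522,162),3),onz(*A(526,117),48))
E
```

```text
hub [ 563.4 -183.7  121.4] [1.3 1.3]
cap top [ 622.2 -200.2  180.6] [1.1 1.1]
sleeve mid [ 622.6 -200.5  145.1] [1.4 1.4]
brass knob top [478.7 246.   77.8] [1. 1.]
steel knob top [471.3 350.9  77.8] [1.9 1.9]
backstop knob [492.3  21.7  60.7] [1.2 1.2]
corner -y+x [ 643.22246679 -216.62156042   12.        ]
corner +y+x [539.35959419  93.69118162  12.        ]
corner -y-x [ 532.98070114 -248.40947494    6.        ]
corner -y+x [ 632.89799434 -214.94786713    6.        ]
h1 [ 503.81062838 -181.79891781  105.        ]
h2 [ 588.28700276 -135.15538735  105.        ]
h3 [ 611.09121117 -229.52353964  105.        ]
h4 [ 518.60518043 -269.50683753  105.        ]
A1 [ 536.38759479 -237.31786558  105.        ]
A2 [ 514.01971417 -152.76521374  105.        ]
A3 [ 590.48603959 -127.77035422  105.        ]
brass bottom/body A 3 [495.93434579 250.77931123   3.        ] [478.02810479 246.50328468  48.        ]
brass bottom/body A 48 [495.93434579 250.77931123   3.        ] [478.02810479 246.50328468  48.        ]
```

The manual's scale: shifts go in shares of 800 mm and turns go in shares of 4 rad. Converting my numbers, 28 mm / 800 = 0.035, -24 mm / 800 = -0.03.

```bash
echo '{"moves": [[0.035, -0.03, 0, 0, 0, 0, 60], [0.035, -0.03, 0, 0, 0, 0, 60], [0.035, -0.03, 0, 0, 0, 0, 60], [0.035, -0.03, 0, 0, 0, 0, 60], [0.035, -0.03, 0, 0, 0, 0, 60], [0.035, -0.03, 0, 0, 0, 0, 60], [0.035, -0.03, 0, 0, 0, 0, 60], [0, 0, 0, 0, 0, 0, 60], [0, 0, 0, 0, 0, 0, 60]]}' > mv.in && python3 inch.py mv.in; python3 - <<'E'
from h import *
s=snap('wrist','d'); a=load('a')
h=cv2.cvtColor(s['color'],cv2.COLOR_RGB2HSV);m=((h[...,0]>12)&(h[...,0]<32)&(h[...,1]>110)&(h[...,2]>70)).astype(np.uint8)
n,l,st,c=cv2.connectedComponentsWithStats(m); print([(c[i],st[i]) for i in range(1,n) if st[i,4]>50])
print(proj(s,[479,247,78]),-np.array(s['R']).T@s['t'])
E
```

```text
time_s: 0.9
tcp_pos: [480.6, 197.9, 222.7]
eef_rot: [-2.216, -2.226, -0.0]
force: [0.4, -0.7, -0.1]
gripper_width: 60.5
gripper_force: 0.0
[(array([425.20127796,  62.61341853]), array([418,  27,  28,  64, 313], dtype=int32)), (array([470.20351759,  50.34673367]), array([450,  31,  30,  49, 398], dtype=int32)), (array([140.04785894, 245.38035264]), array([132, 221,  20,  50, 397], dtype=int32)), (array([368.47457627, 227.77966102]), array([363, 221,  12,  16,  59], dtype=int32)), (array([373.43636364, 258.53939394]), array([367, 238,  13,  32, 165], dtype=int32)), (array([428.69866975, 285.46385194]), array([ 353,  279,  151,   14, 1729], dtype=int32))]
[255.45574011 135.27561543] [479.5423539  263.73746247 385.09618412]
```

View pics/d.png

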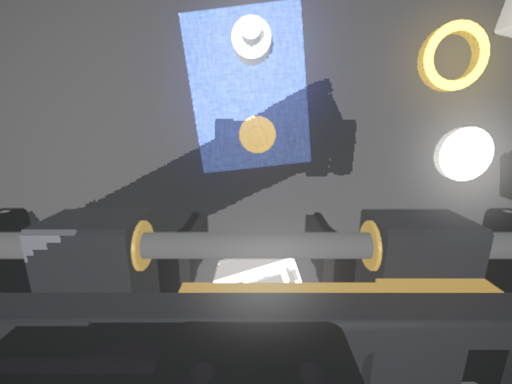

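The wrist image shows the brass electrode as a disc at (257,134), with steel at (252,36). The projected estimate was (255.5,135), so they agree. I'll refine the centre.

```bash
python3 - <<'E'
from h import *
s=load('d');im=s['color'][105:165,230:285]
h=cv2.cvtColor(im,cv2.COLOR_RGB2HSV);m=((h[...,0]<35)&(h[...,1]>90)).astype(np.uint8)
n,l,st,c=cv2.connectedComponentsWithStats(m);i=1+st[1:,4].argmax();print(c[i],st[i])
cn,_=cv2.findContours((l==i).astype(np.uint8),0,2);(x,y),rr=cv2.minEnclosingCircle(cn[0]);x+=230;y+=105
print(x,y,rr,onz(s,x,y,48))
A=lambda x,y:(load('a'),185+x/3-.5,165+y/3-.5)
print(tri((s,x,y),A(526,117),(load('b'),165+82/1.875-.5,125+59/1.875-.5)))
E
```

```text
[29.16575592 35.16575592] [ 10  20  35  27 549]
257.01305961608887 134.56343269348145 17.356775283813477 [480.79221961 246.20612259  48.        ]
(array([479.65619317, 246.15247898,  48.37595608]), [np.float64(1.1369909363901858), np.float64(0.7911157321161787), np.float64(0.9535109341870012)])
```

Scaled: 40 mm / 800 = 0.05, 30 mm / 800 = 0.0375.

```bash
echo '{"moves": [[0.03, 0, 0, 0, 0, 0, 60], [0.0305, 0, 0, 0, 0, 0, 60], [0, 0, 0.05, 0, 0, 0, 60], [0, 0, 0.05, 0, 0, 0, 60], [0, 0, 0.05, 0, 0, 0, 60], [0, 0, 0.0375, 0, 0, 0, 60], [0, 0, 0.0188, 0, 0, 0, 60], [0, 0, 0.0056, 0, 0, 0, 60], [0, 0, 0, 0, 0, 0, 60], [0, 0, 0, 0, 0, 0, 10], [0, 0, 0, 0, 0, 0, 10], [0, 0, 0, 0, 0, 0, 10], [0, 0, 0, 0, 0, 0, 10], [0, 0, 0, 0, 0, 0, 10]]}' > mv.in && python3 inch.py mv.in
```

```text
time_s: 2.12
tcp_pos: [482.5, 244.6, 53.9]
eef_rot: [2.221, 2.221, 0.002]
force: [0.1, -0.3, -0.1]
gripper_width: 34.4
gripper_force: 0.0
```

```bash
echo '{"moves": [[0.0019, -0.0013, 0, 0, 0, 0, 10], [0, 0, 0, 0, 0, 0, 10], [0, 0, 0, 0, 0, 0, 10], [0, 0, 0, 0, 0, 0, 10], [0, 0, 0, 0, 0, 0, 10], [0, 0, 0, 0, 0, 0, 10]]}' > mv.in && python3 inch.py mv.in
```

```text
time_s: 2.62
tcp_pos: [481.1, 246.2, 53.2]
eef_rot: [-2.221, -2.221, -0.001]
force: [-0.4, 1.1, 1.2]
gripper_width: 19.0
gripper_force: 30.0
```

Scaled: -40 mm / 800 = -0.05, -20 mm / 800 = -0.025.

```bash
echo '{"moves": [[0, 0, -0.025, 0, 0, 0, 10], [0, 0, -0.05, 0, 0, 0, 10], [0, 0, -0.05, 0, 0, 0, 10], [0, 0, 0, 0, 0, 0, 10]]}' > mv.in && python3 inch.py mv.in; python3 - <<'E'
from h import *
im=load('c')['color'][80:310,50:250]
cv2.imwrite('pics/m3.png',cv2.resize(im,None,fx=2.6,fy=2.6,interpolation=cv2.INTER_CUBIC)[:,:,::-1])
s=load('c')
for p in ([504.6,-13.6,12],[492.3,21.7,65]): print((proj(s,p)-[50,80])*2.6)
E
```

```text
time_s: 2.95
tcp_pos: [483.9, 247.6, 160.1]
eef_rot: [2.22, 2.219, 0.014]
force: [1.7, 0.2, -4.2]
gripper_width: 19.2
gripper_force: 30.0
[261.3064843 258.0164774]
[181.93973329 204.79558728]
```

View pics/m3.png

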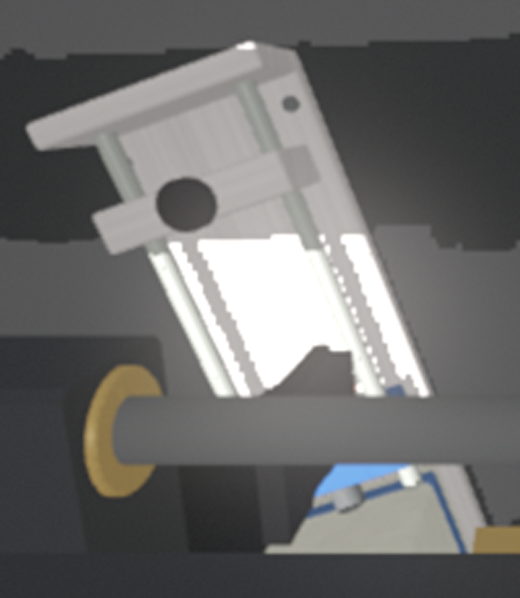

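The crop shows the rods, with axes about (165,265)-(222,375) and (262,130)-(365,360), and the backstop's front top edge from (113,253) to (300,188). The black knob is at (187,204). I'll fit the lane from these.

```bash
python3 - <<'E'
from h import *
s=load('c');C=lambda x,y,z:onz(s,50+x/2.6-.5,80+y/2.6-.5,z)
L=[C(115,158,35),C(170,275,35),C(222,378,35)];R=[C(255,105,35),C(315,243,35),C(360,350,35)]
for q in(L,R):
    q=np.array(q);d=q[2]-q[0];d/=np.linalg.norm(d);print(q[:,:2].round(1),'yaw',np.arctan2(d[0],-d[1]))
th=.328;x=np.array([np.cos(th),np.sin(th)]);y=np.array([-x[1],x[0]])
m=(np.mean([p[:2]@x for p in L])+np.mean([p[:2]@x for p in R]))/2
print('gap',np.mean([p[:2]@x for p in R])-np.mean([p[:2]@x for p in L]),'mid',m,'est nest',np.array([504.6,-13.6])@x,'hub',np.array([563.4,-183.7])@x)
e=[C(113,253,58)[:2],C(300,188,58)[:2]];print('bs edge',[(p@x-m,p@y) for p in e],'nest y est',np.array([504.6,-13.6])@y,'huby',np.array([563.4,-183.7])@y)
k=C(187,204,68)[:2];print('knob',k@x-m,k@y)
w=[C(40,146,60)[:2],C(262,63,60)[:2]];print('plate',[(p@x-m,p@y) for p in w])
E
```

```text
[[447.8  40.5]
 [467.  -16.7]
 [487.  -70.9]] yaw 0.3385364747016558
[[ 5.167e+02  6.500e+01]
 [ 5.399e+02 -5.000e-01]
 [ 5.587e+02 -5.570e+01]] yaw 0.3349785444069324
gap 73.36217360755603 mid 473.9931632240339 est nest 473.31779176743555 hub 474.1853122472368
bs edge [(np.float64(-44.38355686895994), np.float64(-147.13960659023357)), (np.float64(48.632692663262105), np.float64(-147.27653255409936))] nest y est -175.43200391148292 huby -355.40616152367215
knob 2.5366462630437354 -137.82496775196705
plate [(np.float64(-51.63964284511826), np.float64(-93.60150679365572)), (np.float64(55.08896147718178), np.float64(-92.89176592829044))]
```

Scaled: -38 mm / 800 = -0.0475, 2.9 mm / 800 = 0.0036, -0.11 rad / 4 = -0.0275.

```bash
echo '{"moves": [[-0.025, 0.0036, 0, 0, 0, 0, 10], [-0.0438, 0.0036, 0, 0, 0, 0, 10], [-0.0475, 0.0036, 0, 0, 0, 0, 10], [-0.0475, 0.0036, 0, 0, 0, 0, 10], [-0.0475, 0.0036, 0, 0, 0, 0, 10], [-0.0475, 0.0036, 0, 0, 0, 0, 10], [-0.0438, 0.0036, 0, 0, 0, 0, 10], [-0.0275, 0.0036, 0, 0, 0, 0, 10], [0, 0, 0, 0, 0, -0.0275, 10], [0, 0, 0, 0, 0, -0.0275, 10], [0, 0, 0, 0, 0, -0.0275, 10], [0, 0, 0, 0, 0, 0, 10], [0, 0, 0, 0, 0, 0, 10], [0, 0, 0, 0, 0, 0, 10]]}' > mv.in && python3 inch.py mv.in; cat > w.py <<'E'
from h import *
from scipy.spatial.transform import Rotation as Ro
import sys
t=np.array([float(v) for v in sys.argv[1:4]]);o=readout.observe();R=Ro.from_rotvec(o['eef_rot']).as_matrix()
print('tcp',np.round(o['tcp_pos'],1),'delta tool',np.round(R.T@(t-o['tcp_pos']),1),'yaw of y axis',np.arctan2(R[1,1],R[0,1]).round(3),'tilt',np.round(R[:2,2],3))
E
python3 w.py 506.7 -17.7 64
```

```text
time_s: 4.12
tcp_pos: [503.7, -18.1, 152.4]
eef_rot: [-1.83, -2.552, 0.001]
force: [-0.0, 0.1, -4.7]
gripper_width: 19.4
gripper_force: 30.0
tcp [503.7 -18.1 152.4] delta tool [-0.6  3.1 88.4] yaw of y axis 0.326 tilt [-0.001 -0.   ]
```

Scaled: 30 mm / 800 = 0.0375, 25 mm / 800 = 0.0313.

```bash
echo '{"moves": [[-0.0008, 0.0039, 0, 0, 0, 0, 10], [0, 0, 0.0313, 0, 0, 0, 10], [0, 0, 0.0375, 0, 0, 0, 10], [0, 0, 0.025, 0, 0, 0, 10], [0, 0, 0.0075, 0, 0, 0, 10], [0, 0, 0, 0, 0, 0, 10], [0, 0, 0, 0, 0, 0, 10]]}' > mv.in && python3 inch.py mv.in; python3 w.py 506.7 -17.7 62.5; python3 - <<'E'
from h import *
a=snap('scene','e')['color'];b=snap('side','f')['color']
A=cv2.resize(a[150:240,185:325],(560,360),interpolation=cv2.INTER_CUBIC)
B=cv2.resize(b[160:280,180:310],(260,240),interpolation=cv2.INTER_CUBIC)
im=np.zeros((600,560,3),np.uint8); im[:360]=A; im[360:,:260]=B
cv2.imwrite('pics/m4.png',im[:,:,::-1])
E
```

```text
time_s: 4.7
tcp_pos: [507.9, -17.6, 72.8]
eef_rot: [1.827, 2.555, 0.0]
force: [0.7, 0.1, -4.9]
gripper_width: 19.0
gripper_force: 30.0
tcp [507.9 -17.6  72.8] delta tool [ 0.3 -1.2 10.3] yaw of y axis 0.329 tilt [ 0. -0.]
```

View pics/m4.png

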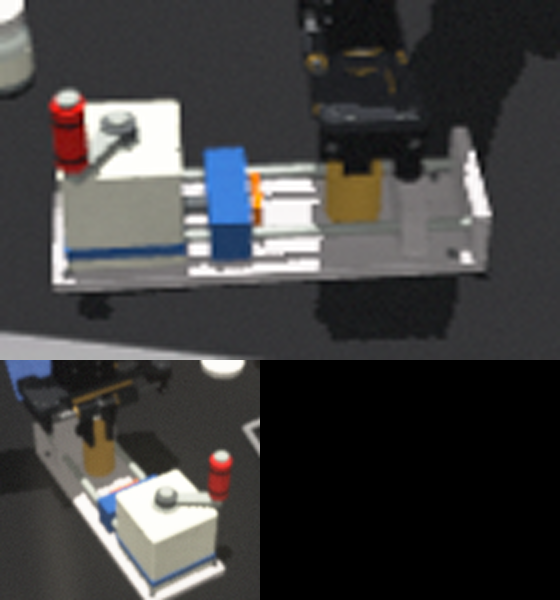

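The electrode hangs in the lane between the rods at scene crop (355,192), clear of the backstop (400) and pad (258). I'll lower it and release.

Scaled: 5 mm / 800 = 0.0063, 3 mm / 800 = 0.0038.

```bash
echo '{"moves": [[0, -0.0013, 0.0063, 0, 0, 0, 10], [0, 0, 0.0038, 0, 0, 0, 10], [0, 0, 0.0019, 0, 0, 0, 10], [0, 0, 0.0009, 0, 0, 0, 10], [0, 0, 0, 0, 0, 0, 10], [0, 0, 0, 0, 0, 0, 10]]}' > mv.in && python3 inch.py mv.in
```

```text
time_s: 5.3
tcp_pos: [506.5, -18.0, 62.2]
eef_rot: [1.826, 2.556, 0.0]
force: [-1.8, -0.2, -0.2]
gripper_width: 19.5
gripper_force: 30.0
```

Scaled: -40 mm / 800 = -0.05, -30 mm / 800 = -0.0375.

```bash
echo '{"moves": [[0, 0, 0, 0, 0, 0, 40], [0, 0, 0, 0, 0, 0, 40], [0, 0, 0, 0, 0, 0, 40], [0, 0, 0, 0, 0, 0, 40], [0, 0, 0, 0, 0, 0, 40], [0, 0, -0.0188, 0, 0, 0, 40], [0, 0, -0.0375, 0, 0, 0, 40], [0, 0, -0.05, 0, 0, 0, 40], [0, 0, -0.05, 0, 0, 0, 40], [0, 0, -0.05, 0, 0, 0, 40], [0, 0, 0, 0, 0, 0, 40]]}' > mv.in && python3 inch.py mv.in; python3 w.py 622.5 -200.5 210; python3 - <<'E'
from h import *
a=snap('scene','g');b=snap('side','g2')
for nm,s,roi in(('a',a,(185,140,330,235)),('b',b,(165,125,310,285))):
    h=cv2.cvtColor(s['color'],cv2.COLOR_RGB2HSV);H,S,V=[h[...,i] for i in range(3)]
    for c,m in(('red',((H<6)|(H>174))&(S>140)&(V>80)),('brass',(H>12)&(H<32)&(S>110)&(V>60))):
        z=np.zeros(m.shape,np.uint8);z[roi[1]:roi[3],roi[0]:roi[2]]=m[roi[1]:roi[3],roi[0]:roi[2]]
        n,l,st,ce=cv2.connectedComponentsWithStats(z);print(nm,c,[(ce[i].round(1),st[i]) for i in range(1,n) if st[i,4]>8])
E
```

```text
time_s: 6.22
tcp_pos: [509.9, -17.9, 235.2]
eef_rot: [1.822, 2.549, 0.012]
force: [0.6, -0.1, -0.4]
gripper_width: 40.2
gripper_force: 0.0
tcp [509.9 -17.9 235.2] delta tool [-209.1   47.2   26.3] yaw of y axis 0.33 tilt [0.012 0.001]
a red [(array([328.1, 141.8]), array([327, 140,   3,   5,  12], dtype=int32)), (array([201.8, 183.5]), array([197, 174,  10,  19, 115], dtype=int32))]
a brass [(array([272.9, 195.6]), array([266, 184,  14,  22, 236], dtype=int32)), (array([248.7, 198.6]), array([248, 193,   3,  13,  21], dtype=int32))]
b red [(array([289.2, 218.7]), array([284, 207,  12,  23, 198], dtype=int32))]
b brass [(array([210.4, 125.3]), array([208, 125,   7,   2,  10], dtype=int32)), (array([210.2, 131.3]), array([209, 128,   3,   7,  12], dtype=int32)), (array([271.9, 143.6]), array([261, 136,  23,  16, 280], dtype=int32)), (array([228.3, 207.9]), array([221, 194,  15,  27, 313], dtype=int32))]
```

Scaled: -36 mm / 800 = -0.045, -29 mm / 800 = -0.0363.

```bash
echo '{"moves": [[-0.0363, 0.0088, 0, 0, 0, 0, 44], [-0.045, 0.01, 0, 0, 0, 0, 44], [-0.045, 0.01, 0, 0, 0, 0, 44], [-0.045, 0.01, 0, 0, 0, 0, 44], [-0.045, 0.01, 0, 0, 0, 0, 44], [-0.045, 0.01, 0, 0, 0, 0, 44], [0, 0, 0, 0, 0, 0, 44], [0, 0, 0, 0, 0, 0, 44], [0, 0, 0, 0, 0, 0, 44]]}' > mv.in && python3 inch.py mv.in; python3 w.py 622.4 -200.4 130.5; python3 - <<'E'
from h import *
a=load('g');b=load('g2');print(tri((a,272.6,247),(b,320,166)))
snap('wrist','i')
A=lambda x,y:(a,185+x/3-.5,165+y/3-.5)
print(tri((a,201.8,184.2),(b,289.2,218.7)))
E
```

```text
time_s: 7.07
tcp_pos: [617.9, -199.8, 225.0]
eef_rot: [-1.825, -2.554, 0.001]
force: [0.9, -0.7, -0.1]
gripper_width: 44.0
gripper_force: 0.0
tcp [ 617.9 -199.8  225. ] delta tool [-2.2  4.3 94.5] yaw of y axis 0.33 tilt [-0.003  0.001]
(array([782.85664204,  37.03832938, 111.11374861]), [np.float64(3.2659978693870584), np.float64(3.265997869387142)])
(array([ 622.89923041, -200.19025884,  144.86012928]), [np.float64(1.625402238160141), np.float64(1.625402238160197)])
```

Scaled: 30 mm / 800 = 0.0375, 25 mm / 800 = 0.0313.

```bash
echo '{"moves": [[-0.0028, 0.0056, 0, 0, 0, 0, 44], [0, 0, 0.0313, 0, 0, 0, 44], [0, 0, 0.0375, 0, 0, 0, 44], [0, 0, 0.0313, 0, 0, 0, 44], [0, 0, 0.015, 0, 0, 0, 44], [0, 0, 0, 0, 0, 0, 44], [0, 0, 0, 0, 0, 0, 44]]}' > mv.in && python3 inch.py mv.in; python3 w.py 622.5 -200.4 130.5; python3 - <<'E'
from h import *
a=snap('scene','j')['color'];b=snap('side','k')['color']
A=cv2.resize(a[130:230,165:265],(400,400),interpolation=cv2.INTER_CUBIC)
B=cv2.resize(b[160:260,230:330],(400,400),interpolation=cv2.INTER_CUBIC)
cv2.imwrite('pics/m5.png',np.hstack([A,B])[:,:,::-1])
E
```

```text
time_s: 7.7
tcp_pos: [623.7, -200.5, 135.5]
eef_rot: [-1.825, -2.557, -0.0]
force: [0.2, -0.3, 0.3]
gripper_width: 44.0
gripper_force: 0.0
tcp [ 623.7 -200.5  135.5] delta tool [ 0.5 -1.1  5. ] yaw of y axis 0.331 tilt [0. 0.]
```

View pics/m5.png

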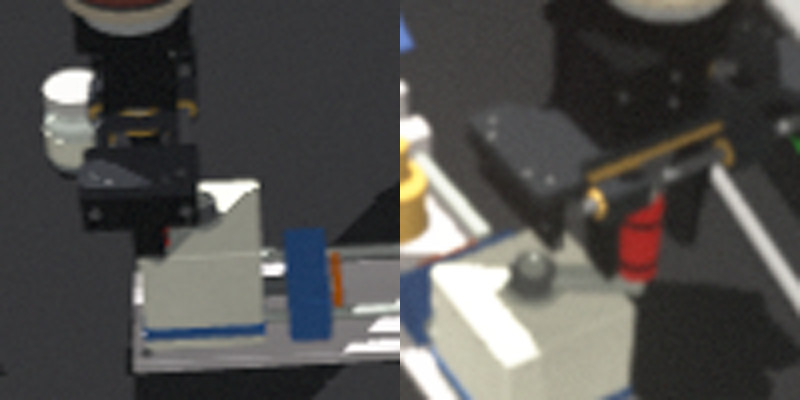

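The side crop shows the red sleeve between the two open fingers at (640,240), with the crank arm below the tips and clear. I'll lower a little more and close.

Scaled: 5 mm / 800 = 0.0063, -1 mm / 800 = -0.0013.

```bash
echo '{"moves": [[0, -0.0013, 0.0063, 0, 0, 0, 44], [0, 0, 0, 0, 0, 0, 44], [0, 0, 0, 0, 0, 0, 34], [0, 0, 0, 0, 0, 0, 30], [0, 0, 0, 0, 0, 0, 27], [0, 0, 0, 0, 0, 0, 15], [0, 0, 0, 0, 0, 0, 15], [0, 0, 0, 0, 0, 0, 15], [0, 0, 0, 0, 0, 0, 15]]}' > mv.in && python3 inch.py mv.in; python3 w.py 622.5 -200.4 130.5
```

```text
time_s: 8.55
tcp_pos: [622.9, -201.4, 130.0]
eef_rot: [1.826, 2.556, 0.001]
force: [1.7, -0.5, -0.7]
gripper_width: 23.3
gripper_force: 30.0
tcp [ 622.9 -201.4  130. ] delta tool [ 1.1 -0.1 -0.5] yaw of y axis 0.33 tilt [ 0.001 -0.   ]
```

Scaled: -5.3 mm / 800 = -0.0066, -5 mm / 800 = -0.0063.

```bash
cat > c.py <<'E'
# where are we on the crank circle; forces radial/tangential; deltas to absolute target angles from measured pose
from h import *
import sys,json
cx,cy=map(float,sys.argv[1:3]);th=.33;o=readout.observe();p=np.array(o['tcp_pos'])
x=np.array([np.cos(th),np.sin(th)]);y=np.array([-x[1],x[0]])
d=p[:2]-[cx,cy];f=np.atan2(-d@y,d@x);ur=np.cos(f)*x-np.sin(f)*y;ut=-np.sin(f)*x-np.cos(f)*y;F=np.array(o['force'])
print('phi',f%6.2832,'R',np.hypot(*d),'p',p.round(1),'Fr',(F[:2]@ur).round(2),'Ft',(F[:2]@ut).round(2),'Fz',F[2].round(2))
open('pts.txt','a').write(f"{p[0]} {p[1]}\n")
a=np.loadtxt('pts.txt',ndmin=2)
if len(a)>3:
    s=np.linalg.lstsq(np.c_[2*a,np.ones(len(a))],(a**2).sum(1),rcond=None)[0];print('fit c',s[:2],'R',np.sqrt(s[2]+s[:2]@s[:2]))
    c60=(a-60*(a-s[:2])/np.linalg.norm(a-s[:2],axis=1)[:,None]).mean(0);print('c60',c60)
if len(sys.argv)>3:
    st=float(sys.argv[3]);n=int(sys.argv[4]);g=f
    for i in range(n):print([round(-60*(np.sin(g+st)-np.sin(g)),1),round(60*(np.cos(g+st)-np.cos(g)),1)],end=' ');g+=st
E
python3 c.py 565 -184.3
echo '{"moves": [[-0.003, -0.0023, 0, 0, 0, 0, 15], [-0.0029, -0.0024, 0, 0, 0, 0, 15], [-0.0054, -0.0053, 0, 0, 0, 0, 15], [-0.0049, -0.0058, 0, 0, 0, 0, 15], [-0.0043, -0.0063, 0, 0, 0, 0, 15], [-0.0036, -0.0066, 0, 0, 0, 0, 15], [0, 0, 0, 0, 0, 0, 15], [0, 0, 0, 0, 0, 0, 15]]}' > mv.in && python3 inch.py mv.in; python3 c.py 565 -184.3 .1 16
```

```text
phi 0.6168418980571316 R 60.36793062873491 p [ 622.9 -201.4  130. ] Fr 1.75 Ft -0.02 Fz -0.67
time_s: 9.22
tcp_pos: [608.7, -227.5, 130.1]
eef_rot: [1.825, 2.554, 0.002]
force: [8.0, -2.0, -5.0]
gripper_width: 23.6
gripper_force: 30.0
phi 1.1088895420669818 R 61.429403076272074 p [ 608.7 -227.5  130.1] Fr 7.08 Ft -4.19 Fz -4.99
[np.float64(-2.4), np.float64(-5.5)] [np.float64(-1.8), np.float64(-5.7)] [np.float64(-1.3), np.float64(-5.9)] [np.float64(-0.7), np.float64(-6.0)] [np.float64(-0.1), np.float64(-6.0)] [np.float64(0.5), np.float64(-6.0)] [np.float64(1.1), np.float64(-5.9)] [np.float64(1.7), np.float64(-5.8)] [np.float64(2.3), np.float64(-5.6)] [np.float64(2.8), np.float64(-5.3)] [np.float64(3.3), np.float64(-5.0)] [np.float64(3.8), np.float64(-4.6)] [np.float64(4.3), np.float64(-4.2)] [np.float64(4.7), np.float64(-3.8)] [np.float64(5.0), np.float64(-3.3)] [np.float64(5.3), np.float64(-2.8)]
```

Scaled: -6 mm / 800 = -0.0075, -5.9 mm / 800 = -0.0074.

```bash
echo '{"moves": [[-0.004, -0.0065, 0, 0, 0, 0, 15], [-0.003, -0.007, 0, 0, 0, 0, 15], [-0.002, -0.0074, 0, 0, 0, 0, 15], [-0.0009, -0.0075, 0, 0, 0, 0, 15], [-0.0001, -0.0075, 0, 0, 0, 0, 15], [0.0006, -0.0075, 0, 0, 0, 0, 15], [0, 0, 0, 0, 0, 0, 15], [0, 0, 0, 0, 0, 0, 15]]}' > mv.in && python3 inch.py mv.in; python3 c.py 565 -184.3; echo '{"moves": [[0.0014, -0.0074, 0, 0, 0, 0, 15], [0.0021, -0.0073, 0, 0, 0, 0, 15], [0.0029, -0.007, 0, 0, 0, 0, 15], [0.0035, -0.0066, 0, 0, 0, 0, 15], [0, 0, 0, 0, 0, 0, 15], [0, 0, 0, 0, 0, 0, 15]]}' > mv.in && python3 inch.py mv.in; python3 c.py 565 -184.3 .1 16
```

```text
time_s: 9.88
tcp_pos: [577.1, -245.5, 130.0]
eef_rot: [1.826, 2.555, 0.0]
force: [3.8, -1.0, -0.9]
gripper_width: 23.7
gripper_force: 30.0
phi 1.7051397923559812 R 62.3508449429944 p [ 577.1 -245.5  130. ] Fr 1.76 Ft -3.55 Fz -0.92
time_s: 10.38
tcp_pos: [552.8, -245.6, 130.0]
eef_rot: [1.826, 2.555, -0.0]
force: [2.5, -2.3, -1.1]
gripper_width: 23.3
gripper_force: 30.0
phi 2.0970604070269085 R 62.482219380630546 p [ 552.8 -245.6  130. ] Fr 1.74 Ft -2.93 Fz -1.15
fit c [ 564.59561958 -186.62137001] R 60.13679708685801
c60 [ 564.65429185 -186.71997113]
[np.float64(3.3), np.float64(-5.0)] [np.float64(3.8), np.float64(-4.7)] [np.float64(4.2), np.float64(-4.3)] [np.float64(4.6), np.float64(-3.8)] [np.float64(5.0), np.float64(-3.4)] [np.float64(5.3), np.float64(-2.8)] [np.float64(5.5), np.float64(-2.3)] [np.float64(5.7), np.float64(-1.7)] [np.float64(5.9), np.float64(-1.2)] [np.float64(6.0), np.float64(-0.6)] [np.float64(6.0), np.float64(0.0)] [np.float64(6.0), np.float64(0.6)] [np.float64(5.9), np.float64(1.2)] [np.float64(5.7), np.float64(1.8)] [np.float64(5.5), np.float64(2.4)] [np.float64(5.2), np.float64(2.9)]
```

Scaled: 6 mm / 800 = 0.0075, 5.9 mm / 800 = 0.0074.

```bash
echo '{"moves": [[0.0041, -0.0063, 0, 0, 0, 0, 15], [0.0048, -0.0059, 0, 0, 0, 0, 15], [0.0053, -0.0054, 0, 0, 0, 0, 15], [0.0058, -0.0048, 0, 0, 0, 0, 15], [0.0063, -0.0043, 0, 0, 0, 0, 15], [0.0066, -0.0035, 0, 0, 0, 0, 15], [0.0069, -0.0029, 0, 0, 0, 0, 15], [0.0071, -0.0021, 0, 0, 0, 0, 15], [0.0074, -0.0015, 0, 0, 0, 0, 15], [0.0075, -0.0008, 0, 0, 0, 0, 15], [0, 0, 0, 0, 0, 0, 15], [0, 0, 0, 0, 0, 0, 15]]}' > mv.in && python3 inch.py mv.in; python3 c.py 564.6 -186.7 .1 16
```

```text
time_s: 11.38
tcp_pos: [508.8, -208.5, 130.0]
eef_rot: [1.826, 2.556, -0.0]
force: [3.4, -2.4, -1.8]
gripper_width: 23.5
gripper_force: 30.0
phi 3.0988505053613915 R 59.93030408864644 p [ 508.8 -208.5  130. ] Fr -2.28 Ft -3.42 Fz -1.85
fit c [ 564.68728239 -186.75333378] R 60.000384056304746
c60 [ 564.68733452 -186.75357529]
[np.float64(6.0), np.float64(0.0)] [np.float64(6.0), np.float64(0.6)] [np.float64(5.9), np.float64(1.2)] [np.float64(5.7), np.float64(1.8)] [np.float64(5.5), np.float64(2.4)] [np.float64(5.2), np.float64(2.9)] [np.float64(4.9), np.float64(3.4)] [np.float64(4.6), np.float64(3.9)] [np.float64(4.1), np.float64(4.3)] [np.float64(3.7), np.float64(4.7)] [np.float64(3.2), np.float64(5.1)] [np.float64(2.7), np.float64(5.4)] [np.float64(2.1), np.float64(5.6)] [np.float64(1.6), np.float64(5.8)] [np.float64(1.0), np.float64(5.9)] [np.float64(0.4), np.float64(6.0)]
```

Scaled: 6 mm / 800 = 0.0075, 5.4 mm / 800 = 0.0068.

```bash
echo '{"moves": [[0.0075, 0, 0, 0, 0, 0, 15], [0.0075, 0.0008, 0, 0, 0, 0, 15], [0.0074, 0.0015, 0, 0, 0, 0, 15], [0.0071, 0.0023, 0, 0, 0, 0, 15], [0.0069, 0.003, 0, 0, 0, 0, 15], [0.0065, 0.0036, 0, 0, 0, 0, 15], [0.0061, 0.0043, 0, 0, 0, 0, 15], [0.0058, 0.0049, 0, 0, 0, 0, 15], [0.0051, 0.0054, 0, 0, 0, 0, 15], [0.0046, 0.0059, 0, 0, 0, 0, 15], [0.004, 0.0064, 0, 0, 0, 0, 15], [0.0034, 0.0068, 0, 0, 0, 0, 15], [0.0026, 0.007, 0, 0, 0, 0, 15], [0.002, 0.0073, 0, 0, 0, 0, 15], [0.0013, 0.0074, 0, 0, 0, 0, 15], [0, 0, 0, 0, 0, 0, 15], [0, 0, 0, 0, 0, 0, 15]]}' > mv.in && python3 inch.py mv.in; python3 c.py 564.7 -186.75 .06 10
```

```text
time_s: 12.8
tcp_pos: [537.9, -133.0, 129.9]
eef_rot: [-1.827, -2.555, 0.002]
force: [-2.4, -3.7, 3.0]
gripper_width: 23.6
gripper_force: 30.0
phi 4.580368976623736 R 60.054350857805 p [ 537.9 -133.   129.9] Fr -2.23 Ft -3.84 Fz 3.0
fit c [ 564.68413516 -186.72728354] R 60.019307665933304
c60 [ 564.685213   -186.73483715]
[np.float64(0.4), np.float64(3.6)] [np.float64(0.2), np.float64(3.6)] [np.float64(-0.1), np.float64(3.6)] [np.float64(-0.3), np.float64(3.6)] [np.float64(-0.5), np.float64(3.6)] [np.float64(-0.7), np.float64(3.5)] [np.float64(-0.9), np.float64(3.5)] [np.float64(-1.1), np.float64(3.4)] [np.float64(-1.3), np.float64(3.3)] [np.float64(-1.5), np.float64(3.3)]
```

Scaled: 6 mm / 800 = 0.0075, 5.9 mm / 800 = 0.0074.

```bash
echo '{"moves": [[0.0006, 0.0075, 0, 0, 0, 0, 15], [-0.0001, 0.0075, 0, 0, 0, 0, 15], [-0.0009, 0.0075, 0, 0, 0, 0, 15], [-0.0016, 0.0074, 0, 0, 0, 0, 15], [-0.0024, 0.0071, 0, 0, 0, 0, 15], [-0.003, 0.0069, 0, 0, 0, 0, 15], [-0.0038, 0.0065, 0, 0, 0, 0, 15], [0, 0, 0, 0, 0, 0, 15], [0, 0, 0, 0, 0, 0, 15]]}' > mv.in && python3 inch.py mv.in; python3 c.py 564.7 -186.75 .06 16
```

```text
time_s: 13.55
tcp_pos: [579.0, -128.4, 129.9]
eef_rot: [-1.827, -2.554, 0.002]
force: [-3.0, -2.6, 2.9]
gripper_width: 23.6
gripper_force: 30.0
phi 5.283013509437161 R 60.082330949480244 p [ 579.  -128.4  129.9] Fr -3.28 Ft -2.29 Fz 2.9
fit c [ 564.68914483 -186.71378536] R 60.02794902407451
c60 [ 564.69143392 -186.71928587]
[np.float64(-2.0), np.float64(3.0)] [np.float64(-2.2), np.float64(2.8)] [np.float64(-2.4), np.float64(2.7)] [np.float64(-2.5), np.float64(2.6)] [np.float64(-2.7), np.float64(2.4)] [np.float64(-2.8), np.float64(2.2)] [np.float64(-2.9), np.float64(2.1)] [np.float64(-3.1), np.float64(1.9)] [np.float64(-3.2), np.float64(1.7)] [np.float64(-3.3), np.float64(1.5)] [np.float64(-3.4), np.float64(1.3)] [np.float64(-3.4), np.float64(1.1)] [np.float64(-3.5), np.float64(0.9)] [np.float64(-3.5), np.float64(0.7)] [np.float64(-3.6), np.float64(0.5)] [np.float64(-3.6), np.float64(0.3)]
```

The manual's scale: shifts go in shares of 800 mm and turns go in shares of 4 rad. Converting my numbers, -3.4 mm / 800 = -0.0043, -3.3 mm / 800 = -0.0041.

```bash
echo '{"moves": [[-0.0026, 0.0035, 0, 0, 0, 0, 15], [-0.0029, 0.0033, 0, 0, 0, 0, 15], [-0.003, 0.0033, 0, 0, 0, 0, 15], [-0.0031, 0.0031, 0, 0, 0, 0, 15], [-0.0034, 0.0029, 0, 0, 0, 0, 15], [-0.0035, 0.0028, 0, 0, 0, 0, 15], [-0.0036, 0.0026, 0, 0, 0, 0, 15], [-0.0039, 0.0024, 0, 0, 0, 0, 15], [-0.004, 0.0021, 0, 0, 0, 0, 15], [-0.0041, 0.0019, 0, 0, 0, 0, 15], [-0.0043, 0.0016, 0, 0, 0, 0, 15], [0, 0, 0, 0, 0, 0, 15], [0, 0, 0, 0, 0, 0, 15], [0, 0, 0, 0, 0, 0, 15]]}' > mv.in && python3 inch.py mv.in; python3 c.py 564.7 -186.75 .02 16;  echo '{"moves": [[-0.0015, 0.0005, 0, 0, 0, 0, 15], [-0.0015, 0.0004, 0, 0, 0, 0, 15], [-0.0015, 0.0004, 0, 0, 0, 0, 15], [0, 0, 0, 0, 0, 0, 15], [0, 0, 0, 0, 0, 0, 15], [0, 0, 0, 0, 0, 0, 15]]}' > mv.in && python3 inch.py mv.in; python3 c.py 564.7 -186.75 .02 14; python3 - <<'E'
from h import *
a=snap('scene','n');b=snap('side','n2')
im=cv2.resize(a['color'][150:240,195:325],(780,540),interpolation=cv2.INTER_CUBIC)
cv2.imwrite('pics/m6.png',im[:,:,::-1])
E
```

```text
time_s: 14.72
tcp_pos: [610.7, -148.2, 129.9]
eef_rot: [-1.824, -2.554, 0.001]
force: [-7.1, 1.2, 5.9]
gripper_width: 23.4
gripper_force: 30.0
phi 5.915877831916161 R 60.052022220003046 p [ 610.7 -148.2  129.9] Fr -4.68 Ft -5.45 Fz 5.93
fit c [ 564.69092418 -186.71236112] R 60.028925699727246
c60 [ 564.69576946 -186.71502197]
[np.float64(-1.1), np.float64(0.4)] [np.float64(-1.1), np.float64(0.4)] [np.float64(-1.1), np.float64(0.4)] [np.float64(-1.1), np.float64(0.4)] [np.float64(-1.2), np.float64(0.3)] [np.float64(-1.2), np.float64(0.3)] [np.float64(-1.2), np.float64(0.3)] [np.float64(-1.2), np.float64(0.3)] [np.float64(-1.2), np.float64(0.2)] [np.float64(-1.2), np.float64(0.2)] [np.float64(-1.2), np.float64(0.2)] [np.float64(-1.2), np.float64(0.2)] [np.float64(-1.2), np.float64(0.1)] [np.float64(-1.2), np.float64(0.1)] [np.float64(-1.2), np.float64(0.1)] [np.float64(-1.2), np.float64(0.1)] time_s: 15.22
tcp_pos: [612.6, -150.5, 129.8]
eef_rot: [-1.823, -2.554, 0.0]
force: [-7.9, 3.4, 7.2]
gripper_width: 23.4
gripper_force: 30.0
phi 5.965571075807979 R 60.087049018075106 p [ 612.6 -150.5  129.8] Fr -4.24 Ft -7.48 Fz 7.17
fit c [ 564.69737057 -186.70772724] R 60.03220514571966
c60 [ 564.70501615 -186.70820517]
[np.float64(-1.1), np.float64(0.4)] [np.float64(-1.2), np.float64(0.3)] [np.float64(-1.2), np.float64(0.3)] [np.float64(-1.2), np.float64(0.3)] [np.float64(-1.2), np.float64(0.3)] [np.float64(-1.2), np.float64(0.2)] [np.float64(-1.2), np.float64(0.2)] [np.float64(-1.2), np.float64(0.2)] [np.float64(-1.2), np.float64(0.2)] [np.float64(-1.2), np.float64(0.2)] [np.float64(-1.2), np.float64(0.1)] [np.float64(-1.2), np.float64(0.1)] [np.float64(-1.2), np.float64(0.1)] [np.float64(-1.2), np.float64(0.1)]
```

View pics/m6.png

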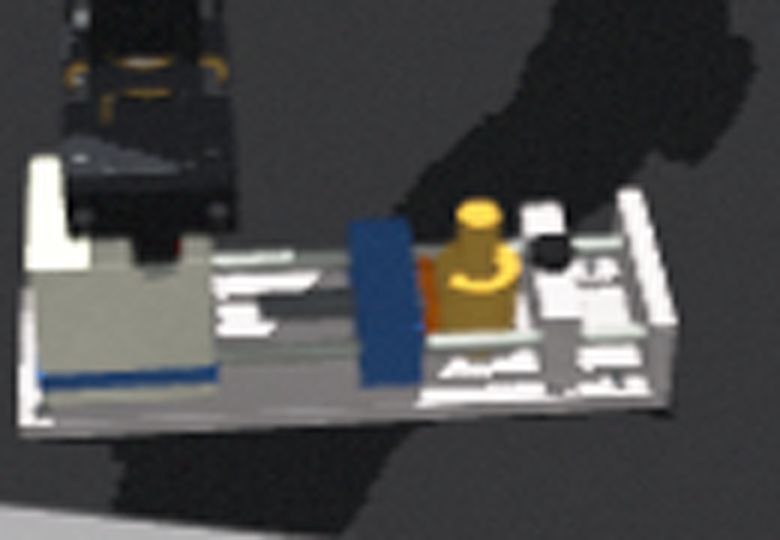

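Pad (430,290) is about touching the electrode (480,290), and the gap to the backstop (540) is about 7 mm. I'll proceed slowly.

Scaled: -1.2 mm / 800 = -0.0015, -1.1 mm / 800 = -0.0014.

```bash
echo '{"moves": [[-0.0014, 0.0004, 0, 0, 0, 0, 15], [-0.0015, 0.0004, 0, 0, 0, 0, 15], [-0.0015, 0.0004, 0, 0, 0, 0, 15], [-0.0015, 0.0003, 0, 0, 0, 0, 15], [-0.0015, 0.0003, 0, 0, 0, 0, 15], [-0.0015, 0.0003, 0, 0, 0, 0, 15], [-0.0015, 0.0003, 0, 0, 0, 0, 15], [-0.0015, 0.0003, 0, 0, 0, 0, 15], [-0.0015, 0.0003, 0, 0, 0, 0, 15], [0, 0, 0, 0, 0, 0, 15], [0, 0, 0, 0, 0, 0, 15], [0, 0, 0, 0, 0, 0, 15]]}' > mv.in && python3 inch.py mv.in; python3 c.py 564.7 -186.75;  echo '{"moves": [[-0.0015, 0.0001, 0, 0, 0, 0, 15], [-0.0015, 0.0001, 0, 0, 0, 0, 15], [-0.0015, 0.0001, 0, 0, 0, 0, 15], [-0.0015, 0.0001, 0, 0, 0, 0, 15], [-0.0015, 0.0001, 0, 0, 0, 0, 15], [0, 0, 0, 0, 0, 0, 15], [0, 0, 0, 0, 0, 0, 15], [0, 0, 0, 0, 0, 0, 15]]}' > mv.in && python3 inch.py mv.in; python3 c.py 564.7 -186.75 .02 14
```

```text
time_s: 16.32
tcp_pos: [618.2, -159.4, 129.9]
eef_rot: [-1.822, -2.554, -0.001]
force: [-8.5, 4.6, 7.8]
gripper_width: 23.3
gripper_force: 30.0
phi 6.141074729667293 R 60.12323980231306 p [ 618.2 -159.4  129.9] Fr -5.44 Ft -7.93 Fz 7.78
fit c [ 564.70807245 -186.70323187] R 60.03624042804335
c60 [ 564.7190322  -186.70207284]
time_s: 16.98
tcp_pos: [620.6, -164.8, 129.9]
eef_rot: [-1.822, -2.554, -0.001]
force: [-7.5, 4.8, 7.7]
gripper_width: 23.5
gripper_force: 30.0
phi 6.238706822295537 R 60.10225784518571 p [ 620.6 -164.8  129.9] Fr -5.25 Ft -7.23 Fz 7.71
fit c [ 564.71347516 -186.70180432] R 60.03797279745861
c60 [ 564.72712482 -186.69943942]
[np.float64(-1.2), np.float64(0.0)] [np.float64(-1.2), np.float64(0.0)] [np.float64(-1.2), np.float64(-0.0)] [np.float64(-1.2), np.float64(-0.0)] [np.float64(-1.2), np.float64(-0.1)] [np.float64(-1.2), np.float64(-0.1)] [np.float64(-1.2), np.float64(-0.1)] [np.float64(-1.2), np.float64(-0.1)] [np.float64(-1.2), np.float64(-0.2)] [np.float64(-1.2), np.float64(-0.2)] [np.float64(-1.2), np.float64(-0.2)] [np.float64(-1.2), np.float64(-0.2)] [np.float64(-1.2), np.float64(-0.2)] [np.float64(-1.2), np.float64(-0.3)]
```

Scaled: -1.2 mm / 800 = -0.0015, -0.2 mm / 800 = -0.0003.

```bash
echo '{"moves": [[-0.0015, -0.0001, 0, 0, 0, 0, 15], [-0.0015, -0.0003, 0, 0, 0, 0, 15], [-0.0015, -0.0003, 0, 0, 0, 0, 15], [-0.0015, -0.0003, 0, 0, 0, 0, 15], [-0.0015, -0.0001, 0, 0, 0, 0, 15], [0, 0, 0, 0, 0, 0, 15], [0, 0, 0, 0, 0, 0, 15], [0, 0, 0, 0, 0, 0, 15]]}' > mv.in && python3 inch.py mv.in; python3 c.py 564.7 -186.75;  echo '{"moves": [[-0.0015, -0.0001, 0, 0, 0, 0, 15], [-0.0015, -0.0001, 0, 0, 0, 0, 15], [-0.0015, -0.0001, 0, 0, 0, 0, 15], [0, 0, 0, 0, 0, 0, 15], [0, 0, 0, 0, 0, 0, 15], [0, 0, 0, 0, 0, 0, 15]]}' > mv.in && python3 inch.py mv.in; python3 c.py 564.7 -186.75 .02 14; python3 - <<'E'
from h import *
a=snap('scene','o')
h=a['color'][150:240,195:325]
cv2.imwrite('pics/m7.png',cv2.resize(h,(780,540),interpolation=cv2.INTER_CUBIC)[:,:,::-1])
E
```

```text
time_s: 17.65
tcp_pos: [622.4, -170.0, 129.9]
eef_rot: [-1.822, -2.555, -0.002]
force: [-6.5, 6.6, 6.3]
gripper_width: 23.2
gripper_force: 30.0
phi 0.047753723856264974 R 60.077218889046875 p [ 622.4 -170.   129.9] Fr -4.46 Ft -8.14 Fz 6.3
fit c [ 564.71502187 -186.70162517] R 60.03839913448903
c60 [ 564.73074797 -186.69854358]
time_s: 18.15
tcp_pos: [623.3, -173.5, 129.9]
eef_rot: [-1.822, -2.555, -0.003]
force: [-5.8, 6.2, 5.8]
gripper_width: 23.2
gripper_force: 30.0
phi 0.10683486574308611 R 60.07780113184535 p [ 623.3 -173.5  129.9] Fr -4.27 Ft -7.38 Fz 5.75
fit c [ 564.71655494 -186.70159798] R 60.03878335967464
c60 [ 564.73412585 -186.6980664 ]
[np.float64(-1.2), np.float64(-0.1)] [np.float64(-1.2), np.float64(-0.2)] [np.float64(-1.2), np.float64(-0.2)] [np.float64(-1.2), np.float64(-0.2)] [np.float64(-1.2), np.float64(-0.2)] [np.float64(-1.2), np.float64(-0.3)] [np.float64(-1.2), np.float64(-0.3)] [np.float64(-1.2), np.float64(-0.3)] [np.float64(-1.2), np.float64(-0.3)] [np.float64(-1.1), np.float64(-0.4)] [np.float64(-1.1), np.float64(-0.4)] [np.float64(-1.1), np.float64(-0.4)] [np.float64(-1.1), np.float64(-0.4)] [np.float64(-1.1), np.float64(-0.4)]
```

View pics/m7.png

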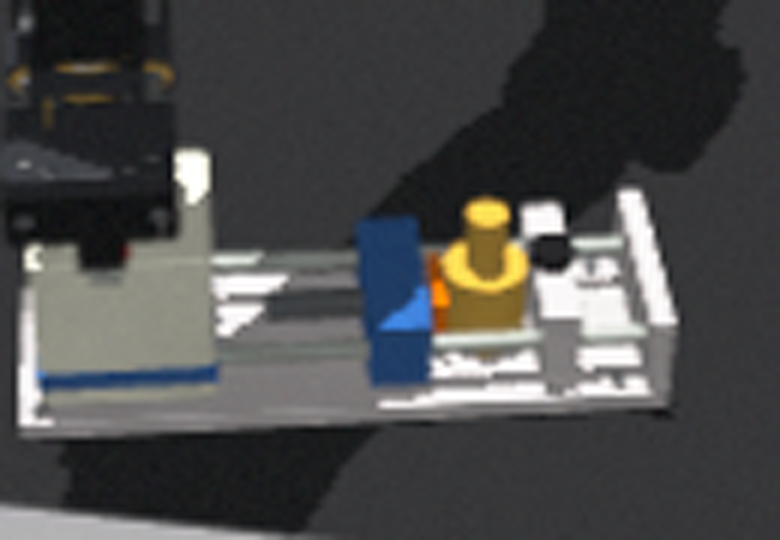

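The electrode is now moving with the pad, at (487,290), and the gap to the backstop is about 10 px (~4 mm). I'll use smaller steps.

```bash
for k in 1; do echo '{"moves": [[-0.0015, -0.0003, 0, 0, 0, 0, 15], [-0.0015, -0.0003, 0, 0, 0, 0, 15], [-0.0015, -0.0003, 0, 0, 0, 0, 15], [-0.0015, -0.0004, 0, 0, 0, 0, 15], [0, 0, 0, 0, 0, 0, 15], [0, 0, 0, 0, 0, 0, 15], [0, 0, 0, 0, 0, 0, 15]]}' > mv.in && python3 inch.py mv.in|head -1; python3 c.py 564.7 -186.75|head -1; done; echo '{"moves": [[-0.0015, -0.0004, 0, 0, 0, 0, 15], [-0.0015, -0.0004, 0, 0, 0, 0, 15], [-0.0015, -0.0004, 0, 0, 0, 0, 15], [0, 0, 0, 0, 0, 0, 15], [0, 0, 0, 0, 0, 0, 15], [0, 0, 0, 0, 0, 0, 15]]}' > mv.in && python3 inch.py mv.in; python3 c.py 564.7 -186.75 .02 8
```

```text
time_s: 18.78
phi 0.1853933923637413 R 60.08861442463461 p [ 624.2 -178.1  129.9] Fr -3.85 Ft -7.8 Fz 6.51
time_s: 19.28
tcp_pos: [624.6, -181.6, 129.9]
eef_rot: [-1.821, -2.555, -0.003]
force: [-5.0, 6.7, 6.8]
gripper_width: 23.3
gripper_force: 30.0
phi 0.244674721401692 R 60.0799271327222 p [ 624.6 -181.6  129.9] Fr -4.46 Ft -7.11 Fz 6.83
fit c [ 564.72086723 -186.70227542] R 60.03971762509007
c60 [ 564.74171874 -186.6985364 ]
[np.float64(-1.2), np.float64(-0.3)] [np.float64(-1.2), np.float64(-0.3)] [np.float64(-1.1), np.float64(-0.3)] [np.float64(-1.1), np.float64(-0.4)] [np.float64(-1.1), np.float64(-0.4)] [np.float64(-1.1), np.float64(-0.4)] [np.float64(-1.1), np.float64(-0.4)] [np.float64(-1.1), np.float64(-0.5)]
```

Scaled: -1.2 mm / 800 = -0.0015, -0.3 mm / 800 = -0.0004.

```bash
echo '{"moves": [[-0.0015, -0.0004, 0, 0, 0, 0, 15], [-0.0015, -0.0004, 0, 0, 0, 0, 15], [0, 0, 0, 0, 0, 0, 15], [0, 0, 0, 0, 0, 0, 15], [0, 0, 0, 0, 0, 0, 15]]}' > mv.in && python3 inch.py mv.in|head -1; python3 c.py 564.7 -186.75|head -1; echo '{"moves": [[-0.0014, -0.0004, 0, 0, 0, 0, 15], [-0.0014, -0.0005, 0, 0, 0, 0, 15], [0, 0, 0, 0, 0, 0, 15], [0, 0, 0, 0, 0, 0, 15], [0, 0, 0, 0, 0, 0, 15]]}' > mv.in && python3 inch.py mv.in|head -1; python3 c.py 564.7 -186.75 |head -1
```

```text
time_s: 19.7
phi 0.283752923424721 R 60.11253749719218 p [ 624.7 -184.   129.9] Fr -4.89 Ft -7.41 Fz 5.22
time_s: 20.12
phi 0.3211926087421251 R 60.13425042928921 p [ 624.8 -186.2  129.9] Fr -4.88 Ft -7.74 Fz 7.02
```

Scaled: -1.1 mm / 800 = -0.0014, -0.4 mm / 800 = -0.0005.

```bash
echo '{"moves": [[-0.0014, -0.0005, 0, 0, 0, 0, 15], [-0.0014, -0.0005, 0, 0, 0, 0, 15], [0, 0, 0, 0, 0, 0, 15], [0, 0, 0, 0, 0, 0, 15], [0, 0, 0, 0, 0, 0, 15]]}' > mv.in && python3 inch.py mv.in|head -1; python3 c.py 564.7 -186.75 .02 8
```

```text
time_s: 20.53
phi 0.3582914756062379 R 60.109816248824636 p [ 624.8 -188.5  129.9] Fr -5.15 Ft -7.25 Fz 5.43
fit c [ 564.73344751 -186.7068811 ] R 60.042133690094886
c60 [ 564.75888652 -186.70351325]
[np.float64(-1.1), np.float64(-0.4)] [np.float64(-1.1), np.float64(-0.5)] [np.float64(-1.1), np.float64(-0.5)] [np.float64(-1.1), np.float64(-0.5)] [np.float64(-1.1), np.float64(-0.5)] [np.float64(-1.1), np.float64(-0.5)] [np.float64(-1.1), np.float64(-0.6)] [np.float64(-1.0), np.float64(-0.6)]
```

Scaled: -1.1 mm / 800 = -0.0014, -0.5 mm / 800 = -0.0006.

```bash
echo '{"moves": [[-0.0014, -0.0006, 0, 0, 0, 0, 15], [-0.0014, -0.0006, 0, 0, 0, 0, 15], [0, 0, 0, 0, 0, 0, 15], [0, 0, 0, 0, 0, 0, 15], [0, 0, 0, 0, 0, 0, 15]]}' > mv.in && python3 inch.py mv.in|head -1; python3 c.py 564.7 -186.75|head -1; echo '{"moves": [[-0.0014, -0.0006, 0, 0, 0, 0, 15], [-0.0014, -0.0006, 0, 0, 0, 0, 15], [0, 0, 0, 0, 0, 0, 15], [0, 0, 0, 0, 0, 0, 15], [0, 0, 0, 0, 0, 0, 15]]}' > mv.in && python3 inch.py mv.in|head -1; python3 c.py 564.7 -186.75 |head -1;python3 - <<'E'
from h import *
a=snap('scene','q')
cv2.imwrite('pics/m8.png',cv2.resize(a['color'][170:230,245:315],(700,600),interpolation=cv2.INTER_CUBIC)[:,:,::-1])
E
```

```text
time_s: 20.95
phi 0.39770882031501614 R 60.10757011979465 p [ 624.7 -190.8  129.9] Fr -5.22 Ft -7.43 Fz 6.13
time_s: 21.37
phi 0.4319529105421224 R 60.12240027421654 p [ 624.5 -192.9  129.9] Fr -6.87 Ft -8.87 Fz 6.57
```

View pics/m8.png

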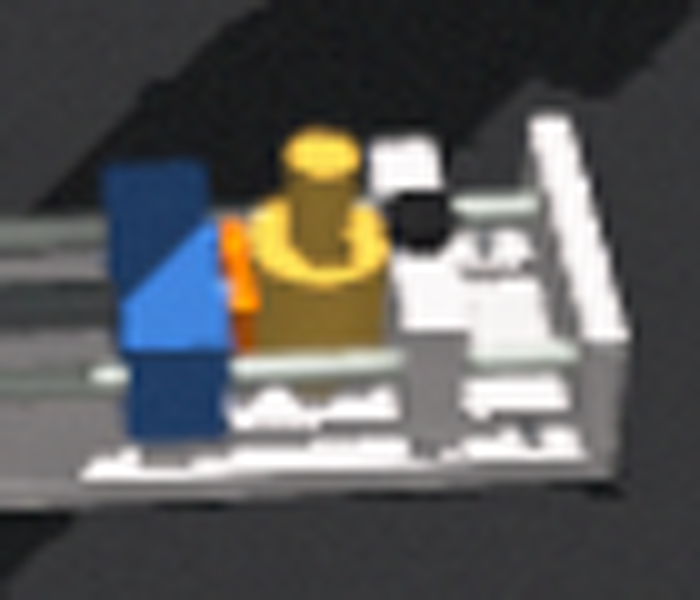

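The electrode now looks to be against the backstop (right edge 388, face ~393), and Ft has risen to 8.9. I'll use single 0.02 rad steps from here.

Scaled: -1.1 mm / 800 = -0.0014, -0.6 mm / 800 = -0.0008.

```bash
echo '{"moves": [[-0.0014, -0.0008, 0, 0, 0, 0, 15], [0, 0, 0, 0, 0, 0, 15], [0, 0, 0, 0, 0, 0, 15], [0, 0, 0, 0, 0, 0, 15]]}' > mv.in && python3 inch.py mv.in|head -1; python3 c.py 564.7 -186.75|head -1
```

```text
time_s: 21.75
phi 0.44777827212639837 R 60.09149916280794 p [ 624.4 -193.8  129.9] Fr -5.48 Ft -9.89 Fz 5.94
```

Scaled: -1.1 mm / 800 = -0.0014, -0.6 mm / 800 = -0.0008.

```bash
echo '{"moves": [[-0.0014, -0.0008, 0, 0, 0, 0, 15], [0, 0, 0, 0, 0, 0, 15], [0, 0, 0, 0, 0, 0, 15], [0, 0, 0, 0, 0, 0, 15]]}' > mv.in && python3 inch.py mv.in|head -1; python3 c.py 564.7 -186.75|head -1
```

```text
time_s: 22.08
phi 0.4625974240181897 R 60.11019880625375 p [ 624.3 -194.7  129.9] Fr -6.7 Ft -9.09 Fz 6.34
```

Scaled: -1.1 mm / 800 = -0.0014, -0.6 mm / 800 = -0.0008.

```bash
cat > m.py <<'E'
from h import *
th=.33;x=np.array([np.cos(th),np.sin(th)]);y=np.array([-x[1],x[0]]);L=[]
for i in range(10):
    eyes.snapshot('side');o=readout.observe();d=np.array(o['tcp_pos'][:2])-[564.7,-186.75];f=np.atan2(-d@y,d@x)
    L.append((f,np.array(o['force'])[:2]@(-np.sin(f)*x-np.cos(f)*y)))
L=np.array(L);print('phi,Ft',L.mean(0).round(4),'sd',L.std(0).round(3),'t',o['time_s'])
E
python3 m.py; echo '{"moves": [[-0.0014, -0.0008, 0, 0, 0, 0, 15], [0, 0, 0, 0, 0, 0, 15], [0, 0, 0, 0, 0, 0, 15], [0, 0, 0, 0, 0, 0, 15]]}' > mv.in && python3 inch.py mv.in|head -1; python3 m.py
```

```text
phi,Ft [ 0.463  -9.7998] sd [0.    0.509] t 22.5833
time_s: 22.92
phi,Ft [  0.4788 -10.3549] sd [0.    0.344] t 23.4167
```

Scaled: -1.1 mm / 800 = -0.0014, -0.6 mm / 800 = -0.0008.

```bash
echo '{"moves": [[-0.0014, -0.0008, 0, 0, 0, 0, 15], [0, 0, 0, 0, 0, 0, 15], [0, 0, 0, 0, 0, 0, 15], [0, 0, 0, 0, 0, 0, 15]]}' > mv.in && python3 inch.py mv.in|head -1; python3 m.py; echo '{"moves": [[-0.001, -0.0005, 0, 0, 0, 0, 15], [0, 0, 0, 0, 0, 0, 15], [0, 0, 0, 0, 0, 0, 15], [0, 0, 0, 0, 0, 0, 15]]}' > mv.in && python3 inch.py mv.in|head -1; python3 m.py
```

```text
time_s: 23.75
phi,Ft [  0.4947 -10.9545] sd [0.    0.476] t 24.25
time_s: 24.58
phi,Ft [  0.5045 -11.3774] sd [0.    0.428] t 25.0833
```

Scaled: -0.9 mm / 800 = -0.0011, -0.5 mm / 800 = -0.0006.

```bash
echo '{"moves": [[-0.0011, -0.0006, 0, 0, 0, 0, 15], [0, 0, 0, 0, 0, 0, 15], [0, 0, 0, 0, 0, 0, 15], [0, 0, 0, 0, 0, 0, 15]]}' > mv.in && python3 inch.py mv.in|head -1; python3 m.py
```

```text
time_s: 25.42
phi,Ft [  0.5179 -12.1402] sd [0.    0.684] t 25.9167
```

Scaled: 1.1 mm / 800 = 0.0014, 0.1 mm / 800 = 0.0001.

```bash
echo '{"moves": [[0.0014, 0.0001, 0, 0, 0, 0, 15], [0.0014, 0.0001, 0, 0, 0, 0, 15], [0.0014, 0.0001, 0, 0, 0, 0, 15], [0, 0, 0, 0, 0, 0, 15], [0, 0, 0, 0, 0, 0, 15], [0, 0, 0, 0, 0, 0, 15]]}' > mv.in && python3 inch.py mv.in|head -1; python3 m.py; python3 c.py 564.7 -186.75|head -1
```

```text
time_s: 26.42
phi,Ft [ 0.5169 -6.9914] sd [0.    0.553] t 26.9167
phi 0.5167915955477561 R 60.034261158998916 p [ 623.7 -197.9  130. ] Fr 0.76 Ft -7.48 Fz 2.68
```

Scaled: 0.8 mm / 800 = 0.001, 0.5 mm / 800 = 0.0006.

```bash
echo '{"moves": [[0.001, 0.0006, 0, 0, 0, 0, 15], [0.001, 0.0006, 0, 0, 0, 0, 15], [0.0006, 0.0004, 0, 0, 0, 0, 15], [0, 0, 0, 0, 0, 0, 15], [0, 0, 0, 0, 0, 0, 15]]}' > mv.in && python3 inch.py mv.in|head -1; python3 m.py; python3 c.py 564.7 -186.75|head -1
```

```text
time_s: 27.33
phi,Ft [ 0.5165 -4.245 ] sd [0.    0.432] t 27.8333
phi 0.5162487658010624 R 59.9639155096803 p [ 623.6 -197.9  130. ] Fr 2.53 Ft -4.3 Fz 1.16
```

Now I'll open the fingers and go straight up.

Scaled: -35 mm / 800 = -0.0438, -25 mm / 800 = -0.0313.

```bash
echo '{"moves": [[0, 0, 0, 0, 0, 0, 27], [0, 0, 0, 0, 0, 0, 36], [0, 0, 0, 0, 0, 0, 44], [0, 0, 0, 0, 0, 0, 44], [0, 0, 0, 0, 0, 0, 44], [0, 0, -0.0125, 0, 0, 0, 44], [0, 0, -0.0313, 0, 0, 0, 44], [0, 0, -0.0438, 0, 0, 0, 44], [0, 0, -0.0438, 0, 0, 0, 44], [0, 0, 0, 0, 0, 0, 44], [0, 0, 0, 0, 0, 0, 44]]}' > mv.in && python3 inch.py mv.in; python3 - <<'E'
from h import *
a=snap('scene','z');b=snap('side','z2')
A=cv2.resize(a['color'][150:240,190:325],(540,360),interpolation=cv2.INTER_CUBIC)
B=cv2.resize(b['color'][170:280,180:320],(300,236),interpolation=cv2.INTER_CUBIC)
im=np.zeros((596,540,3),np.uint8);im[:360]=A;im[360:,:300]=B
cv2.imwrite('pics/m9.png',im[:,:,::-1])
for n,l in(('sleeve',0),):
    for s in(a,b):
        h=cv2.cvtColor(s['color'],cv2.COLOR_RGB2HSV);m=((h[...,0]<6)|(h[...,0]>174))&(h[...,1]>140)&(h[...,2]>80);m[:,:190]=0;m[:165]=0;m[:,310:]=0;m[250:]=0
        k=np.argwhere(m);print(k.mean(0)[::-1],len(k))
E
```

```text
time_s: 28.75
tcp_pos: [624.5, -198.7, 238.3]
eef_rot: [1.824, 2.552, 0.003]
force: [-0.4, 0.1, -0.2]
gripper_width: 43.7
gripper_force: 0.0
[203.13084112 184.38317757] 107
[289.11229947 218.32620321] 187
```

View pics/m9.png

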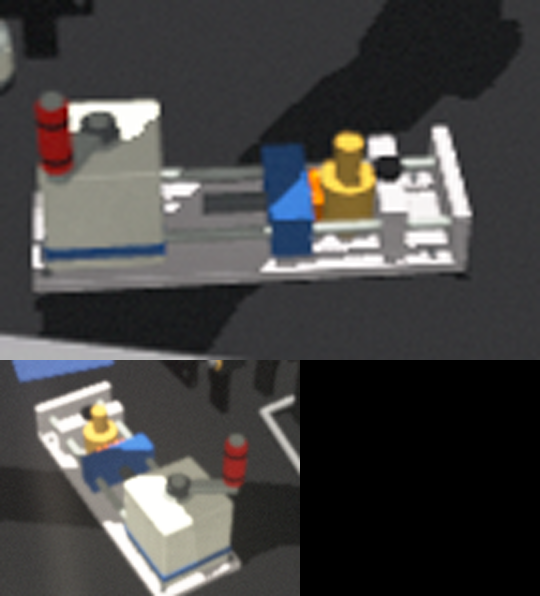

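The sleeve is free at (55,135) and the electrode stands upright between the pad and the backstop at (347,190), with the gripper clear above. I'll hand in.

```bash
python3 -c "
from station import r, eyes, readout
print(r.close_job())"
```

```text
the job is handed in; nothing more can be done
None
```

I stood the brass electrode in the clamp, wound the jaw closed by the sleeve until the pad pressed it with about 28–30 N (estimated from sleeve force, not measured directly), released it with the gripper clear, and handed the job in at about 29 s; no verdict was shown.

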